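# Stand the tipped oil bottle back in the row

### The arm

A 6-joint arm with a two-finger parallel gripper is mounted at the origin on the work surface. World frame = base frame: x ahead of the robot, y to its left, z up, the work surface at z = 0. Lengths are in mm, angles in degrees, forces in N, time in s.
With the tool pointing down it reaches from about 300 to 850 mm from the base axis. Payload 4.2 kg.
Tool frame: the origin (TCP) lies midway between the tips of the shut fingers; the grasp point (between the pads) lies 19 mm behind it; z points along the fingers, y is the line along which they close (so a half turn about z gives the same grasp; the last joint's range is limited). The gripper opens to 91 mm and grips with 3 to 60 N. Pads are 32 mm wide; open, the fingers measure 118 mm over their backs; the gripper's body (76 mm by 178 mm) begins 60 mm behind the grasp point.
Start: joints at [62.624, 18.312, 89.639, -0, 72.044, -1.146], TCP at [254.142, 515.809, 179.776] pointing down, gripper open.
Joint ranges: [-177.97, 177.97], [-48.28, 115.42], [12.27, 149.76], [-77.06, 257.06], [2.81, 150.46], [-146.56, 146.56]. Speed limits (degrees/s): [147.25, 147.25, 180, 180, 180, 180].

### API

Orientations are given as [roll, pitch, yaw] about the fixed x, y, z axes, in that order (R = Rz(yaw) Ry(pitch) Rx(roll)).
In Python, from workcell import env gives the robot as it stands.
- The arm moves only by the shell command python3 -m jog 'ROWS' [FORCE]. ROWS is a JSON object of lists of equal length, an entry for each row: "jaw": the finger opening in mm, from 0 to 91.2; "slide": the shift along the tool's x, y, z in units of 30 mm (1.0 is 30 mm), a list of three; "spin": the turn about the tool's z in units of 8 degrees (1.0 is 8 degrees). In form: {"jaw": [jaw, ...], "slide": [[dx, dy, dz], ...], "spin": [spin, ...]}. A call has 1 to 10 rows; each row shifts and turns the commanded pose from where the row before left it, along the tool's axes as they then stand; what a row does not reach is not made up. A row lasts 1/10 s, in which the tool goes at most 50 mm and 8.59 degrees, less where a joint would pass 70% of its speed; a pose out of reach is approached as far as the arm can. A call is refused whole if a number of a shift passes 1 or a number of a turn 1, either way. A call with a gripper value outside its range is refused whole. The fingers move at their own pace and stop on an object; FORCE is the grip in N (left out, the last holds). Time passes only in rows, so rows that do not move let the fingers close. It gives the time, the measured TCP pose, the force, the opening and the grip force at its end, in the units of the state.
- env.state(): the state, without advancing time (a new reading comes with each control period).
- env.grab_frame(name): name is "scene" or "top"; returns the picture (384x512x3 uint8, red, green, blue); there is no depth.
- env.camera_model(name): a dict with "fx", "fy", "cx", "cy" (pixels), "D" ([k1, k2, p1, p2, k3] as OpenCV has them; the pictures are not rectified), "camera_from_world" (4x4, takes a point from world to camera coordinates). Camera axes: x right, y up, looking along -z (the intrinsics and any distortion apply to the point x, -y, -z); pixel columns grow to the right and rows downward; lengths in mm; the calibration is good to about 2 mm. A picture is of the moment at which its call begins. camera_model takes no time and is no camera call.
- env.job_done(): hands the job in; it is judged then, once.
The state is a dict: "time_s": time; "qpos": joint angles; "qvel": joint speeds; "effort": joint torques, N m; "ee_pos": TCP position; "ee_rot": TCP orientation; "force": force on the tool from outside, world axes, zero at the start; "torque": the same for the moment, N m; "gripper_width": finger opening in mm; "gripper_force": force on a finger pad.
Only numpy, scipy, OpenCV 4.12 (cv2) and the standard library are available. Lean on these libraries where they do the work, as an engineer would, in place of code of your own. Each camera call takes 0.05 s, during which the arm holds its last target. There are 200 camera calls.

### The job

The amber oil bottle with the yellow cap has tipped over in the wooden tray by the sink. Stand it upright again on its cork coaster, in the row with the two jars; set it down rather than dropping it, and leave the two jars standing where they are.

Things in the scene. Friction and masses are not known exactly. Their poses are not given: they have to be found in the camera images.
- bottle: the tipped amber glass oil bottle: square body 52 by 52 mm, straight up to 90 mm from its foot, then a neck with a yellow cap 26 mm wide; 120 mm long, about 0.25 kg. Origin: centre of its foot; z from foot to cap. Starts lying on the tray floor on a flat side, axis 26 mm above it, beyond the coaster, foot towards the row, cap pointing away from the robot (within about 35 degrees).
- place: fixed empty cork coaster, 76 mm diameter, 4 mm thick; origin: centre of its underside, on the tray floor 7 mm above the counter; z up, y along the row, x across it away from the robot. The row has 3 places 110 mm apart; the coaster is any of them. Fixed wooden tray 250 mm (x) by 380 mm (y), rims 18 mm above the counter; the row is 55 mm nearer the robot than its middle line.
- jar_blue: standing neighbour, not to be disturbed: cream-filled jar with blue lid, 58 mm in diameter, 98 mm tall. Origin: centre of its foot, z up.
- jar_red: standing neighbour, not to be disturbed: brown-filled jar with red lid, 58 mm in diameter, 98 mm tall. Origin: centre of its foot, z up.
There are look-alikes about, which are no part of the job. What is shaped like the bottle but green is not meant.

How it is judged:
By the outcome, as a careful person would: the job done as asked, in the order asked, and still so for the second after the job is handed in, with the robot touching nothing.
It also fails if it takes over 38 s, if anything falls off the work surface, if the arm or the gripper's body presses on something with over 40 N, if the wrist force passes 120 N, or if a joint passes its speed limit or range.

## Working session

There is one attempt and no reset: what is moved stays moved. The work goes in short steps, Python scripts to look and compute and a shell command to move; the robot and the scene stay as the last step left them, time stands still between calls to the robot, and variables do not carry over. Pictures are saved under pics/ and viewed, at most 10 in all, crops included, and the job is handed in when it is done.

```bash
ls; mkdir -p pics; python3 - <<'E'
from workcell import env
import cv2,json
for n in("scene","top"):
    im=env.grab_frame(n); cv2.imwrite(f"pics/{n}0.png",cv2.cvtColor(im,cv2.COLOR_RGB2BGR))
    print(env.camera_model(n))
s=env.state(); print(s)
E
```

```text
pics
{'fx': 386.763502295962, 'fy': 386.763502295962, 'cx': 259.3725022733448, 'cy': 193.67343697225758, 'D': array([-0.02417229,  0.        ,  0.        ,  0.        ,  0.        ]), 'camera_from_world': array([[-7.43840657e-01,  6.68314766e-01, -7.51331898e-03,
         2.86216451e+02],
       [-3.73825867e-01, -4.06700510e-01,  8.33575981e-01,
         9.44765008e+01],
       [ 5.54035466e-01,  6.22856378e-01,  5.52353722e-01,
        -1.02455963e+03],
       [ 0.00000000e+00,  0.00000000e+00,  0.00000000e+00,
         1.00000000e+00]])}
{'fx': 489.9563109850269, 'fy': 489.9563109850269, 'cx': 251.83976117983627, 'cy': 191.51813116581147, 'D': array([-0.18481062,  0.        ,  0.        ,  0.        ,  0.        ]), 'camera_from_world': array([[ 1.57423046e-02, -9.99552679e-01, -2.54287656e-02,
         3.23764003e+01],
       [ 9.93839266e-01,  1.28517855e-02,  1.10083355e-01,
        -4.14433681e+02],
       [-1.09707307e-01, -2.70050715e-02,  9.93597017e-01,
        -7.65839266e+02],
       [ 0.00000000e+00,  0.00000000e+00,  0.00000000e+00,
         1.00000000e+00]])}
{'time_s': 0.1, 'qpos': array([ 6.26225944e+01,  1.83466545e+01,  8.96990118e+01,  1.58317342e-03,
        7.20454262e+01, -1.14687718e+00]), 'qvel': array([-0.05997927, -0.12654061, -0.15315142, -0.03018923,  0.07310786,
        0.04262304]), 'effort': array([ 2.86483737e-04, -4.13330269e+01, -2.32509327e+01,  7.29595986e-02,
        4.21622931e-02, -3.30675732e-05]), 'ee_pos': array([253.90396409, 515.33285338, 179.02042122]), 'ee_rot': array([-1.79908956e+02, -3.32825086e-03,  1.53768980e+02]), 'force': array([-0.10426499,  0.28537396, -0.51106804]), 'torque': array([-0.00159277,  0.00233067, -0.03086277]), 'gripper_force': 0.0, 'gripper_width': 91.18410330200263}
```

View pics/scene0.png

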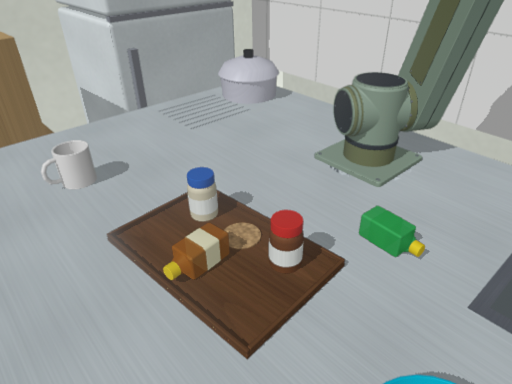

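View pics/top0.png

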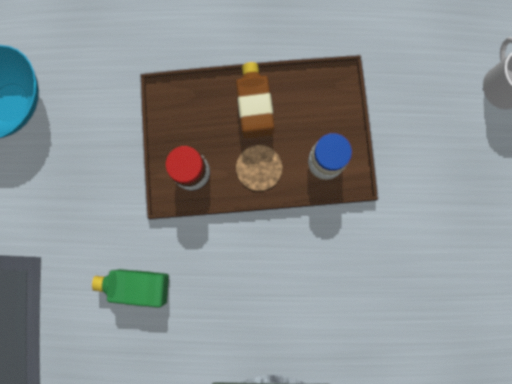

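The scene view shows the amber bottle lying in the tray, cap at (173,270), with the coaster at (242,235). In the top view the coaster is at (260,168), between the red jar (184,165) and the blue jar (332,151). The bottle runs from its foot at about (256,131) to its cap at (250,68).

```bash
cat > h.py <<'E'
from workcell import env
import cv2,numpy as np
def ray(n,uv,z):
    c=env.camera_model(n);K=np.array([[c["fx"],0,c["cx"]],[0,c["fy"],c["cy"]],[0,0,1]])
    p=cv2.undistortPoints(np.array(uv,float).reshape(-1,1,2),K,c["D"])[:,0]
    M=c["camera_from_world"];R=M[:3,:3];o=-R.T@M[:3,3]
    d=np.c_[p[:,0],-p[:,1],-np.ones(len(p))]@R
    return o+d*((z-o[2])/d[:,2])[:,None]
def mask(im,lo,hi,roi=None):
    m=cv2.inRange(cv2.cvtColor(im,cv2.COLOR_RGB2HSV),np.array(lo),np.array(hi))
    if roi: k=np.zeros_like(m);x0,y0,x1,y1=roi;k[y0:y1,x0:x1]=1;m=m*k
    return m
def big(m):
    return max(cv2.findContours(m,cv2.RETR_EXTERNAL,cv2.CHAIN_APPROX_NONE)[0],key=cv2.contourArea)
def rect(n,c,z):
    P=ray(n,c,z)[:,:2].astype(np.float32);r=cv2.minAreaRect(P);return r
E
python3 - <<'E'
from h import *
np.set_printoptions(precision=1,suppress=True)
im=cv2.cvtColor(cv2.imread("pics/top0.png"),cv2.COLOR_BGR2RGB);s=cv2.cvtColor(cv2.imread("pics/scene0.png"),cv2.COLOR_BGR2RGB)
for p in[(250,66),(255,85),(255,105),(256,125),(256,133),(260,168),(256,62)]:print(p,cv2.cvtColor(im,cv2.COLOR_RGB2HSV)[p[1],p[0]])
roi=(225,55,290,195)
c=big(mask(im,(22,150,120),(35,255,255),roi));print("cap",rect("top",c,38),c.reshape(-1,2).min(0),c.reshape(-1,2).max(0))
m=mask(im,(8,170,90),(21,255,255),(225,72,290,140));c=big(m);print("body59",rect("top",c,59),rect("top",c,33),c.reshape(-1,2).min(0),c.reshape(-1,2).max(0))
c=big(cv2.morphologyEx(mask(im,(5,60,110),(22,190,255),(225,140,290,200)),cv2.MORPH_CLOSE,np.ones((5,5))));print("coaster",rect("top",c,11),c.reshape(-1,2).min(0),c.reshape(-1,2).max(0))
c=big(mask(im,(0,180,100),(5,255,255),(150,130,215,200)));print("red",rect("top",c,105))
c=big(mask(im,(110,150,80),(130,255,255),(300,120,370,190)));print("blue",rect("top",c,105))
c=big(mask(s,(22,150,120),(35,255,255),(150,240,200,290)));print("capscene",rect("scene",c,35))
print("tray",ray("top",[(142,73),(360,57),(376,199),(149,217)],18))
v=cv2.resize(im[50:200,215:315],None,fx=4,fy=4,interpolation=cv2.INTER_CUBIC);cv2.imwrite("pics/c1.png",v[...,::-1])
E
```

```text
(250, 66) [ 25 174 209]
(255, 85) [ 14 174 117]
(255, 105) [ 29  38 220]
(256, 125) [ 14 174 126]
(256, 133) [ 13 165  65]
(260, 168) [ 16 100 143]
(256, 62) [ 25  39 157]
cap ((617.7626953125, 44.44300079345703), (15.946677207946777, 24.59659194946289), 9.610966682434082) [243  63] [257  73]
body59 ((585.5968017578125, 39.982154846191406), (34.67089080810547, 49.14802169799805), 6.3877081871032715) ((594.568603515625, 40.78038787841797), (35.8753662109375, 50.855506896972656), 6.387750625610352) [237  72] [268  93]
coaster ((455.4041442871094, 27.558425903320312), (71.65457916259766, 75.80233001708984), 0.7352676391601562) [236 146] [282 189]
red ((444.2610168457031, 136.12124633789062), (53.07014465332031, 51.740142822265625), 46.37688064575195)
blue ((465.025634765625, -81.35779571533203), (50.240867614746094, 52.86954116821289), 63.816715240478516)
capscene ((618.4384155273438, 43.73851776123047), (39.35658264160156, 26.126150131225586), 83.20801544189453)
tray [[ 616.3  229.9   18. ]
 [ 647.6 -142.3   18. ]
 [ 404.9 -163.9   18. ]
 [ 370.4  206.    18. ]]
```

View pics/c1.png

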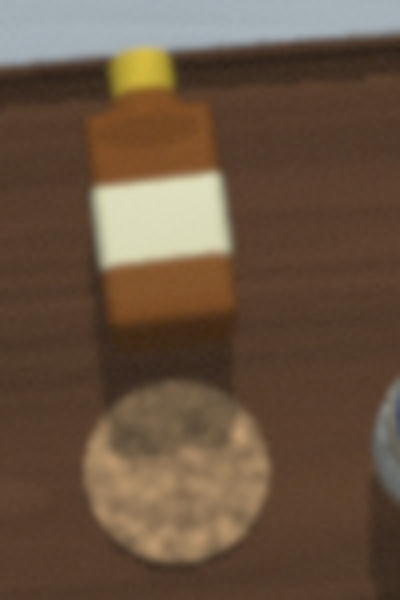

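The crop shows the bottle's top face from its foot edge, (242..272,131) in the full image, to the shoulder (238..268,77). The cap is at (250,68), near the far rim, and the coaster is well clear. Next I'll work out the axis and the grasp moves.

```bash
python3 - <<'E'
from h import *
np.set_printoptions(precision=1,suppress=True)
f=lambda x,y:(215+x/4,50+y/4)
print("topface foot L,R",ray("top",[f(108,326),f(234,316)],59)[:,:2].tolist())
print("shoulder L,R",ray("top",[f(88,118),f(212,107)],59)[:,:2].tolist())
print("cap tip, base",ray("top",[f(143,48),f(143,92)],[38])[:,:2])
from scipy.spatial.transform import Rotation as Ro
st=env.state();R=Ro.from_euler("xyz",st["ee_rot"],degrees=True).as_matrix();print(R)
E
```

```text
topface foot L,R [[504.20413202981746, 54.22505314947978], [508.71886540257356, 5.033585306259059]]
shoulder L,R [[589.4094495227727, 63.85157892469962], [594.372535226463, 14.477465136473754]]
cap tip, base [[627.4  43.1]
 [608.1  42.8]]
[[-0.9  0.4 -0. ]
 [ 0.4  0.9 -0. ]
 [ 0.  -0.  -1. ]]
```

```bash
python3 -m jog '{"jaw":[91,91,91,91,91,91,91,91,91,91],"slide":[[-0.89,-0.44,0],[-0.89,-0.44,0],[-0.89,-0.44,0],[-0.89,-0.44,0],[-0.89,-0.44,0],[-0.89,-0.44,0],[-0.89,-0.44,0],[-0.89,-0.44,0],[-0.89,-0.44,0],[-0.89,-0.44,0]],"spin":[0,0,0,0,0,0,0,0,0,0]}' 8
python3 -m jog '{"jaw":[91,91,91,91,91,91,91,91,91,91],"slide":[[-0.89,-0.44,0],[-0.89,-0.44,0],[-0.89,-0.44,0],[-0.89,-0.44,0],[-0.89,-0.44,0],[-0.89,-0.44,0],[-0.89,-0.44,0],[-0.89,-0.44,0],[-0.89,-0.44,0],[-0.89,-0.44,0]],"spin":[0,0,0,0,0,0,0,0,0,0]}'
python3 -m jog '{"jaw":[91,91,91,91,91,91,91],"slide":[[0,0,0],[0,0,0],[0,0,0],[0,0,0],[0,0,0],[0,0,0],[0,0,0]],"spin":[-0.82,-0.82,-0.82,-0.82,-0.82,0,0]}'
```

```text
time_s: 1.1
ee_pos: [435.7, 278.2, 179.4]
ee_rot: [-180.0, -0.0, 153.8]
force: [0.9, 0.1, 0.1]
gripper_width: 90.7
gripper_force: 0.0
time_s: 2.1
ee_pos: [616.8, 41.9, 179.2]
ee_rot: [-180.0, -0.1, 153.8]
force: [-0.6, -0.2, -0.5]
gripper_width: 90.8
gripper_force: 0.0
time_s: 2.8
ee_pos: [616.3, 43.0, 179.4]
ee_rot: [180.0, -0.0, -173.6]
force: [-0.3, -0.8, 1.1]
gripper_width: 91.0
gripper_force: 0.0
```

```bash
python3 -m jog '{"jaw":[91,91,91,91,91,91,91,91,91,91],"slide":[[-0.04,0,0.8],[0,0,0.8],[0,0,0.8],[0,0,0.8],[0,0,0.7],[0,0,0.5],[0,0,0.4],[0,0,0.4],[0,0,0],[0,0,0]],"spin":[0,0,0,0,0,0,0,0,0,0]}'
python3 -m jog '{"jaw":[60,40,30,20,20,20,20,20,20,20],"slide":[[0,0,0],[0,0,0],[0,0,0],[0,0,0],[0,0,0],[0,0,0],[0,0,0],[0,0,0],[0,0,0],[0,0,0]],"spin":[0,0,0,0,0,0,0,0,0,0]}' 10
python3 - <<'E'
from h import *
im=env.grab_frame("scene");cv2.imwrite("pics/g1.png",cv2.resize(im[150:330,100:340],None,fx=3,fy=3)[...,::-1])
E
```

```text
time_s: 3.8
ee_pos: [618.0, 43.1, 24.0]
ee_rot: [180.0, 0.0, -173.5]
force: [-0.1, -0.0, 0.6]
gripper_width: 91.1
gripper_force: 0.0
time_s: 4.8
ee_pos: [617.7, 43.1, 23.7]
ee_rot: [180.0, 0.0, -173.4]
force: [0.5, -0.7, 1.1]
gripper_width: 20.6
gripper_force: 0.0
```

View pics/g1.png

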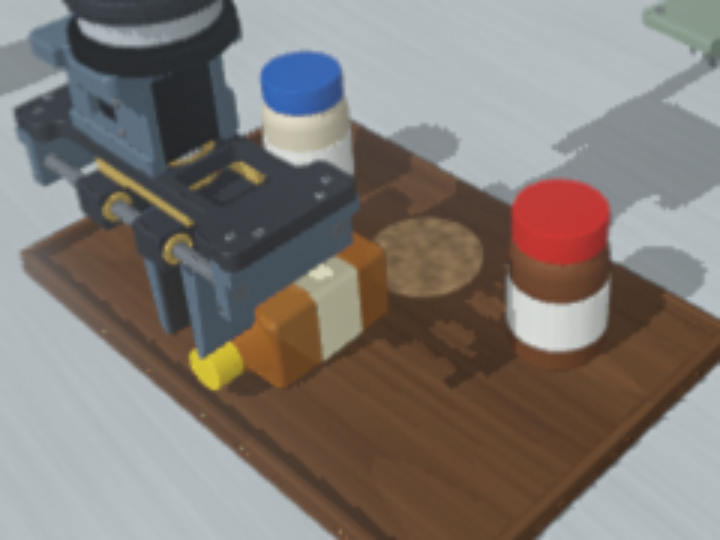

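The near fingertip is at about crop (205,352), and the cap at crop (217,365) looks in front of the fingers and hasn't moved. The jaw shut to 20.6 mm with no force, so nothing is gripped. I'll check this by projecting points.

```bash
python3 - <<'E'
from h import *
np.set_printoptions(precision=1,suppress=True)
c=env.camera_model("scene");K=np.array([[c["fx"],0,c["cx"]],[0,c["fy"],c["cy"]],[0,0,1]])
def pr(P):
    q=(np.c_[P,np.ones(len(P))]@c["camera_from_world"].T)[:,:3]*[1,-1,-1]
    uv=cv2.projectPoints(q,np.zeros(3),np.zeros(3),K,c["D"])[0][:,0]
    return (uv-[100,150])*3
print(pr(np.array([[618,43,24],[634,54,24],[602,54,24],[618,43,43],[626,43,33],[608,42,33],[506,30,33],[506,56,59]],float)))
im=env.grab_frame("scene");print(env.state()["gripper_width"],env.state()["gripper_force"])
m=big(mask(im,(22,150,120),(35,255,255),(140,240,200,300)));print((m.reshape(-1,2).min(0)-[100,150])*3,(m.reshape(-1,2).max(0)-[100,150])*3)
t=env.grab_frame("top");cv2.imwrite("pics/g2.png",cv2.resize(t[40:190,180:340],None,fx=4,fy=4)[...,::-1])
E
```

```text
[[216.9 372.7]
 [202.  397.9]
 [252.2 369.3]
 [212.2 347.7]
 [202.  368. ]
 [229.3 351.3]
 [362.7 261.2]
 [387.  248. ]]
19.859467374937545 0.0
[189 342] [240 387]
```

View pics/g2.png

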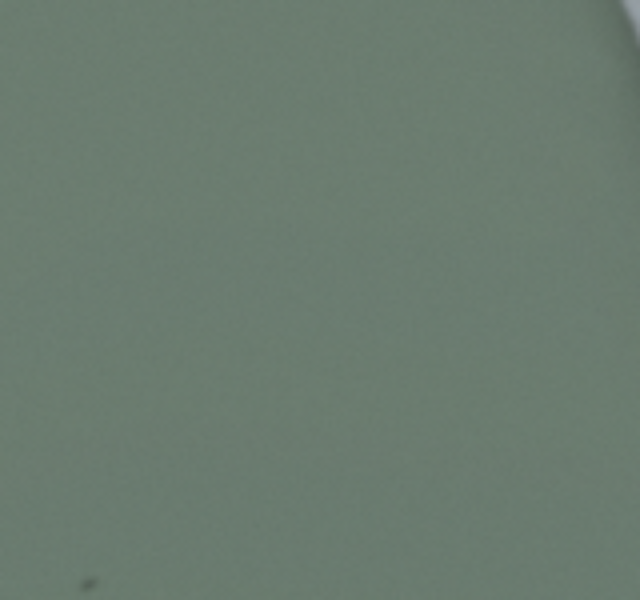

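The top view is blocked by the arm. In the scene view the fingertips are about 43 px above where the reported pose puts them, and the cap shows below them, so the fingers seem to be above the cap. I'll open, look again closely, and compare with the projection.

```bash
python3 -m jog '{"jaw":[91,91,91,91,91,91,91,91],"slide":[[0,0,0],[0,0,0],[0,0,0],[0,0,0],[0,0,0],[0,0,0],[0,0,0],[0,0,0]],"spin":[0,0,0,0,0,0,0,0]}'
python3 - <<'E'
from h import *
np.set_printoptions(precision=1,suppress=True)
im=env.grab_frame("scene");cv2.imwrite("pics/g3.png",cv2.resize(im[190:310,120:280],None,fx=5,fy=5)[...,::-1])
c=env.camera_model("scene");K=np.array([[c["fx"],0,c["cx"]],[0,c["fy"],c["cy"]],[0,0,1]])
def pr(P):
    q=(np.c_[P,np.ones(len(P))]@c["camera_from_world"].T)[:,:3]*[1,-1,-1]
    return (cv2.projectPoints(q,np.zeros(3),np.zeros(3),K,c["D"])[0][:,0]-[120,190])*5
a=np.radians(6.5)
for z in(24,54):
  print(z,pr(np.array([[618+u*np.cos(a)-v*np.sin(a),43+u*np.sin(a)+v*np.cos(a),z] for u in(-16,16) for v in(46,59,-46,-59)])))
E
```

```text
time_s: 5.75
ee_pos: [617.7, 43.1, 23.7]
ee_rot: [180.0, 0.0, -173.4]
force: [-0.8, -0.5, -0.6]
gripper_width: 81.1
gripper_force: 0.0
24 [[389.1 462. ]
 [415.8 481.8]
 [216.4 333.6]
 [194.1 317. ]
 [311.8 518.7]
 [338.4 539.9]
 [140.  382.1]
 [117.9 364.5]]
54 [[379.9 395. ]
 [407.3 414.6]
 [203.6 268.6]
 [180.9 252.3]
 [300.1 451.1]
 [327.3 472.1]
 [124.9 316.3]
 [102.4 299. ]]
```

View pics/g3.png

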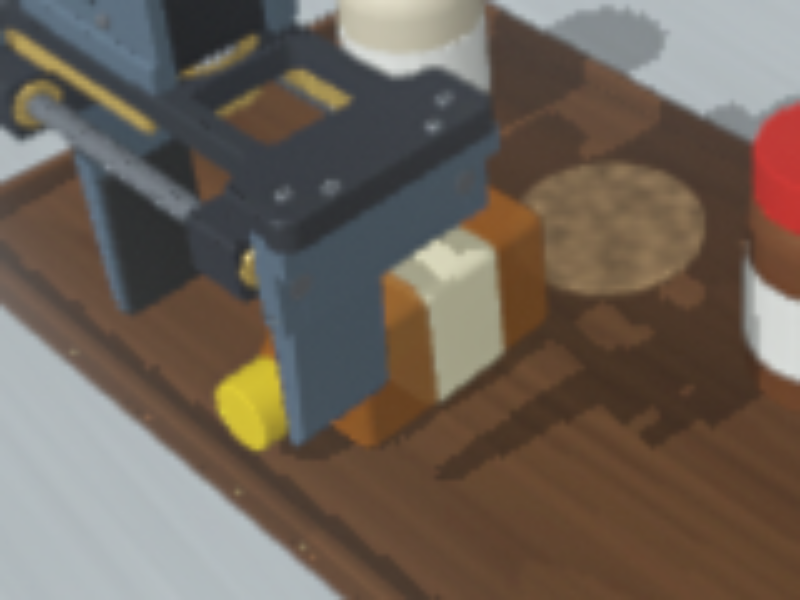

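Jaw at 81 mm. The near finger's lower edge runs from (295,445) to (388,383) in the crop, and the far finger's from (125,312) to (195,280). Both are about 80 px above the expected place. I'll solve for the real tip offset.

```bash
python3 - <<'E'
from h import *
from scipy.optimize import least_squares
np.set_printoptions(precision=1,suppress=True)
c=env.camera_model("scene");K=np.array([[c["fx"],0,c["cx"]],[0,c["fy"],c["cy"]],[0,0,1]])
def pr(P):
    q=(np.c_[P,np.ones(len(P))]@c["camera_from_world"].T)[:,:3]*[1,-1,-1]
    return (cv2.projectPoints(q,np.zeros(3),np.zeros(3),K,c["D"])[0][:,0]-[120,190])*5
a=np.radians(6.5)
Q=[(16,54),(-16,54),(16,-40.5),(-16,-40.5)]
P=np.array([[617.7+u*np.cos(a)-v*np.sin(a),43.1+u*np.sin(a)+v*np.cos(a),23.7] for u,v in Q])
uv=np.array([(295,445),(388,383),(125,312),(195,280)])
r=least_squares(lambda t:(pr(P+t)-uv).ravel(),[0,0,30]);print(r.x,r.fun)
print(env.state()["qpos"])
E
```

```text
[ -5.6 -22.3  16.6] [  4.5   1.6 -11.2   9.5   0.4   1.    6.7 -13.1]
[  2.9  29.7  95.5   0.   54.8 -93.6]
```

```bash
python3 -m jog '{"jaw":[91,91,91,91],"slide":[[0,0,0.1],[0,0,0.1],[0,0,0],[0,0,0]],"spin":[0,0,0,0]}'
python3 -m jog '{"jaw":[91,91,91,91],"slide":[[0,0,0.1],[0,0,0.1],[0,0,0],[0,0,0]],"spin":[0,0,0,0]}'
python3 - <<'E'
from h import *
im=env.grab_frame("scene");cv2.imwrite("pics/g4.png",cv2.resize(im[190:310,120:280],None,fx=5,fy=5)[...,::-1])
E
```

```text
time_s: 6.2
ee_pos: [617.5, 43.1, 17.5]
ee_rot: [180.0, -0.0, -173.4]
force: [-0.3, -0.3, 0.0]
gripper_width: 91.4
gripper_force: 0.0
time_s: 6.6
ee_pos: [617.6, 43.1, 11.6]
ee_rot: [180.0, -0.0, -173.4]
force: [0.3, -0.7, -0.6]
gripper_width: 91.4
gripper_force: 0.0
```

View pics/g4.png

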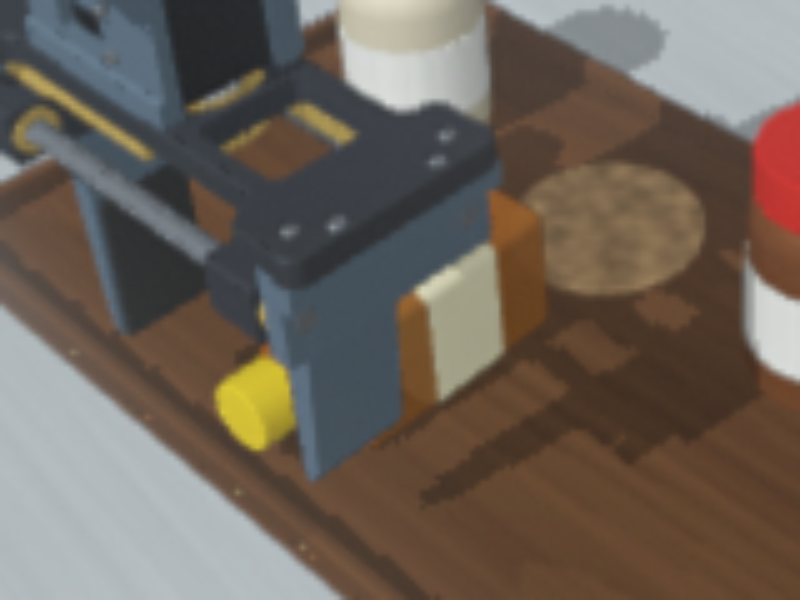

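The near fingertip corners are now at (315,480) and (400,415), and the finger's shadow tip is at (425,500). The shadow lets me fix the tip height along the view ray.

```bash
python3 - <<'E'
from h import *
np.set_printoptions(precision=1,suppress=True)
im=cv2.imread("pics/top0.png");g=cv2.cvtColor(im,cv2.COLOR_BGR2GRAY)
for col in(325,192):print([int(v) for v in g[205:250:2,col]])
for u,v in((325,237),(192,249)):print(ray("top",[(u,v)],0))
f=lambda x,y:(120+x/5,190+y/5)
print("shadow tip floor",ray("scene",[f(425,500),f(490,440)],7))
for z in(12,20,30,40,50):print(z,ray("scene",[f(315,480),f(400,415)],z)[:,:2].ravel())
E
```

```text
[99, 124, 129, 124, 127, 130, 127, 124, 123, 122, 126, 125, 123, 126, 125, 124, 124, 147, 171, 175, 173, 172, 173]
[50, 48, 49, 45, 47, 68, 120, 129, 128, 130, 126, 129, 126, 127, 128, 129, 126, 127, 125, 124, 125, 125, 151]
[[342.8 -82.6   0. ]]
[[319.7 136.3   0. ]]
shadow tip floor [[589.8  94.3   7. ]
 [557.6  87.1   7. ]]
12 [614.   66.8 576.1  61.1]
20 [617.4  73.8 580.1  68.2]
30 [621.6  82.6 585.2  77.1]
40 [625.8  91.4 590.2  86. ]
50 [630.  100.1 595.2  94.9]
```

Tip height comes out at about 42 mm against a reported 11.6, while x and y agree. So the real tips sit about 31 mm above the reported z. I'll go down another 17 mm, checking force, then close lightly.

```bash
python3 -m jog '{"jaw":[91,91,91,91],"slide":[[0,0,0.15],[0,0,0.15],[0,0,0],[0,0,0]],"spin":[0,0,0,0]}'
python3 -m jog '{"jaw":[91,91,91,91],"slide":[[0,0,0.13],[0,0,0.13],[0,0,0],[0,0,0]],"spin":[0,0,0,0]}'
python3 -m jog '{"jaw":[60,40,30,20,20,20,20,20,20,20],"slide":[[0,0,0],[0,0,0],[0,0,0],[0,0,0],[0,0,0],[0,0,0],[0,0,0],[0,0,0],[0,0,0],[0,0,0]],"spin":[0,0,0,0,0,0,0,0,0,0]}' 10
python3 - <<'E'
from h import *
im=env.grab_frame("scene");cv2.imwrite("pics/g5.png",cv2.resize(im[190:310,120:280],None,fx=5,fy=5)[...,::-1])
E
```

```text
time_s: 7.05
ee_pos: [617.5, 43.1, 2.5]
ee_rot: [180.0, -0.0, -173.4]
force: [0.7, 0.3, 0.6]
gripper_width: 91.0
gripper_force: 0.0
time_s: 7.45
ee_pos: [617.5, 43.1, -5.2]
ee_rot: [180.0, -0.0, -173.4]
force: [0.2, 0.0, 0.4]
gripper_width: 91.1
gripper_force: 0.0
time_s: 8.45
ee_pos: [617.5, 43.1, -5.0]
ee_rot: [180.0, -0.0, -173.4]
force: [-1.0, 0.3, 0.2]
gripper_width: 32.1
gripper_force: 8.3
```

View pics/g5.png

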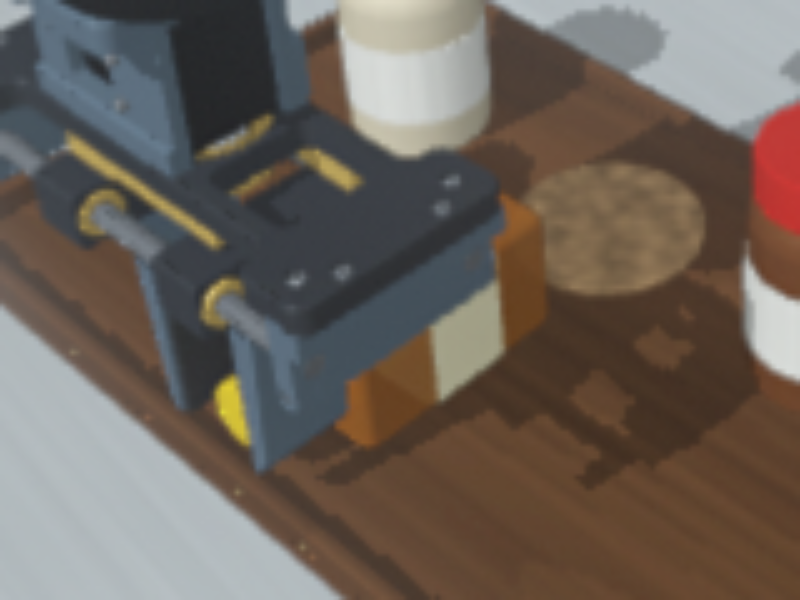

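The fingers now sit around the cap, with the near tip at (260,470) and contact at 32 mm. That is wider than the 26 mm cap, so the pad edge is probably on the tapered shoulder. I'll open a little, shift 7 mm towards the cap end and re-close.

```bash
python3 -m jog '{"jaw":[50,50,50,50,50,45,30,20,20,20],"slide":[[0,0,0],[0,0,0],[0,0,0],[-0.12,0,0],[-0.12,0,0],[0,0,0],[0,0,0],[0,0,0],[0,0,0],[0,0,0]],"spin":[0,0,0,0,0,0,0,0,0,0]}' 10
python3 -m jog '{"jaw":[20,20,20],"slide":[[0,0,0],[0,0,0],[0,0,0]],"spin":[0,0,0]}'
```

```text
time_s: 9.5
ee_pos: [624.7, 43.9, -5.1]
ee_rot: [180.0, -0.0, -173.4]
force: [0.7, -0.6, -0.3]
gripper_width: 25.7
gripper_force: 9.9
time_s: 9.8
ee_pos: [624.7, 43.9, -5.1]
ee_rot: [180.0, -0.0, -173.4]
force: [0.4, -0.4, -0.5]
gripper_width: 25.4
gripper_force: 9.9
```

Now it holds the cap at 25.5 mm. Next I'll swing the cap up along an arc about the foot edge.

```bash
python3 -m jog '{"jaw":[20,20,20,20,20,20],"slide":[[0.12,0,-0.31],[0.12,0,-0.31],[0.12,0,-0.31],[0.19,0,-0.27],[0.19,0,-0.27],[0.19,0,-0.27]],"spin":[0,0,0,0,0,0]}'
python3 -m jog '{"jaw":[20,20,20,20,20,20,20,20,20],"slide":[[0.26,0,-0.21],[0.26,0,-0.21],[0.26,0,-0.21],[0.3,0,-0.14],[0.3,0,-0.14],[0.3,0,-0.14],[0.25,0,-0.1],[0.25,0,-0.1],[0,0,0]],"spin":[0,0,0,0,0,0,0,0,0]}'
python3 - <<'E'
from h import *
im=env.grab_frame("scene");cv2.imwrite("pics/g6.png",cv2.resize(im[130:310,100:340],None,fx=3,fy=3)[...,::-1])
E
```

```text
time_s: 10.4
ee_pos: [596.4, 40.7, 48.0]
ee_rot: [180.0, 0.0, -173.4]
force: [-0.6, -0.4, -1.7]
gripper_width: 25.2
gripper_force: 10.0
time_s: 11.3
ee_pos: [530.7, 33.2, 84.7]
ee_rot: [180.0, -0.1, -173.4]
force: [0.9, 0.3, -3.0]
gripper_width: 25.4
gripper_force: 10.0
```

View pics/g6.png

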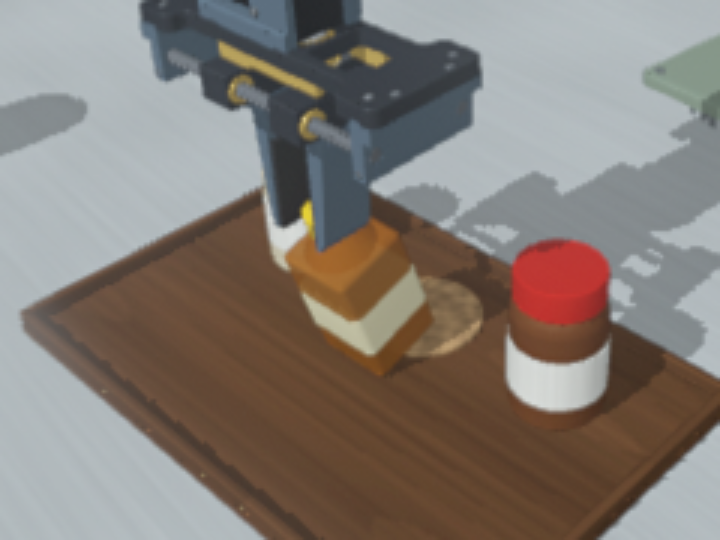

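The bottle hangs from the cap, tilted about 25° with its foot at crop (380,370), just off the floor. I'll ease the grip here so it swings closer to upright, low enough that a slip would do no harm.

```bash
python3 -m jog '{"jaw":[20,20,20,20,20],"slide":[[0,0,-0.1],[0,0,0],[0,0,0],[0,0,0],[0,0,0]],"spin":[0,0,0,0,0]}' 5
python3 -m jog '{"jaw":[20,20,20,20],"slide":[[0,0,0],[0,0,0],[0,0,0],[0,0,0]],"spin":[0,0,0,0]}' 4
python3 - <<'E'
from h import *
im=env.grab_frame("scene");cv2.imwrite("pics/g7.png",cv2.resize(im[130:310,100:340],None,fx=3,fy=3)[...,::-1])
E
```

```text
time_s: 11.85
ee_pos: [532.1, 33.3, 87.5]
ee_rot: [180.0, -0.0, -173.4]
force: [-0.3, 0.1, -2.8]
gripper_width: 25.9
gripper_force: 5.0
time_s: 12.25
ee_pos: [532.1, 33.3, 87.7]
ee_rot: [180.0, 0.0, -173.4]
force: [0.5, -0.3, -2.7]
gripper_width: 25.6
gripper_force: 4.0
```

View pics/g7.png

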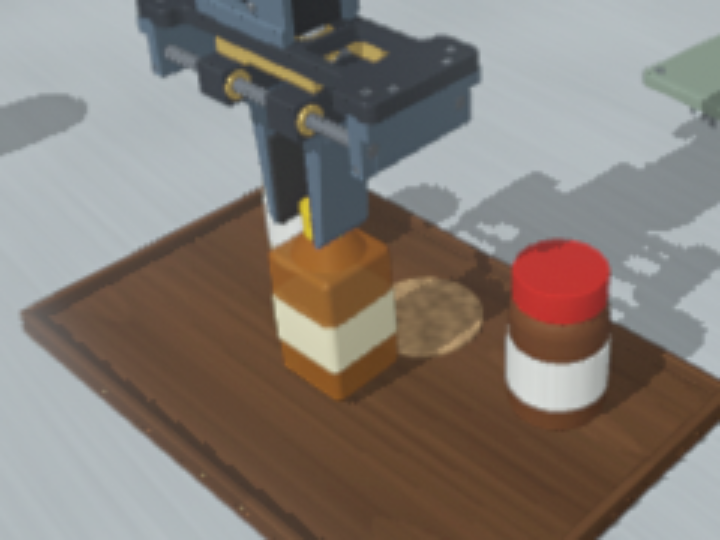

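Now nearly upright, leaning only about 7°, with the foot's near corner at crop (340,395). I'll firm up the grip, lift, carry it over the coaster and lower.

```bash
python3 -m jog '{"jaw":[20,20,20,20,20,20],"slide":[[0,0,0],[0,0,0],[0,0,-0.2],[0,0,-0.2],[0,0,-0.2],[0,0,0]],"spin":[0,0,0,0,0,0]}' 8
python3 -m jog '{"jaw":[20,20,20,20,20,20,20,20,20,20],"slide":[[0.1,0,0],[0.25,0.02,0],[0.34,0.02,0],[0.4,0.02,0],[0.4,0.02,0],[0.34,0.02,0],[0.25,0,0],[0.15,0,0],[0.1,0,0],[0,0,0]],"spin":[0,0,0,0,0,0,0,0,0,0]}'
python3 -m jog '{"jaw":[20,20,20,20,20,20,20],"slide":[[0,0,0.15],[0,0,0.15],[0,0,0.1],[0,0,0.05],[0,0,0],[0,0,0],[0,0,0]],"spin":[0,0,0,0,0,0,0]}' 5
python3 - <<'E'
from h import *
np.set_printoptions(precision=1,suppress=True)
im=env.grab_frame("scene");m=mask(im,(8,170,60),(21,255,255),(170,140,320,270));c=big(m).reshape(-1,2)
b=c[c[:,1].argmax()];l=c[c[:,0].argmin()];r=c[c[:,0].argmax()];print("low,left,right",b,l,r)
for z in(7,11,16):print(z,ray("scene",[b],z))
E
```

```text
time_s: 12.9
ee_pos: [533.1, 33.3, 107.0]
ee_rot: [-180.0, 0.2, -173.4]
force: [0.8, -0.2, -0.9]
gripper_width: 25.4
gripper_force: 8.0
time_s: 13.9
ee_pos: [462.2, 28.2, 105.7]
ee_rot: [180.0, 0.0, -173.4]
force: [-0.5, -0.9, -2.3]
gripper_width: 25.4
gripper_force: 8.0
time_s: 14.6
ee_pos: [462.5, 28.3, 92.3]
ee_rot: [180.0, 0.0, -173.4]
force: [-0.7, 0.1, -3.0]
gripper_width: 25.6
gripper_force: 5.0
low,left,right [240 241] [223 225] [242 241]
7 [[468.5  38.    7. ]]
11 [[471.4  41.7  11. ]]
16 [[475.   46.3  16. ]]
```

```bash
python3 -m jog '{"jaw":[20,20,20,20],"slide":[[0,0,0.05],[0,0,0.05],[0,0,0],[0,0,0]],"spin":[0,0,0,0]}'
python3 -m jog '{"jaw":[20,20,20,20],"slide":[[0,0,0.05],[0,0,0.05],[0,0,0],[0,0,0]],"spin":[0,0,0,0]}'
python3 - <<'E'
from h import *
np.set_printoptions(precision=1,suppress=True)
im=env.grab_frame("scene")
h=cv2.cvtColor(im,cv2.COLOR_RGB2HSV)
for u in(214,228,240,250):print(u,[tuple(int(x) for x in h[v,u]) for v in range(228,258,3)])
E
```

```text
time_s: 15.05
ee_pos: [462.3, 28.2, 89.1]
ee_rot: [180.0, -0.0, -173.4]
force: [-0.3, -0.4, -2.0]
gripper_width: 25.7
gripper_force: 5.0
time_s: 15.45
ee_pos: [462.5, 28.3, 86.4]
ee_rot: [180.0, 0.0, -173.4]
force: [-0.4, -0.5, 1.6]
gripper_width: 26.3
gripper_force: 5.0
214 [(12, 119, 105), (13, 120, 104), (12, 119, 103), (13, 121, 101), (12, 122, 96), (14, 128, 100), (13, 122, 98), (12, 125, 96), (14, 129, 99), (13, 126, 103)]
228 [(23, 59, 191), (15, 176, 149), (15, 175, 143), (15, 132, 139), (17, 100, 176), (18, 100, 174), (15, 121, 114), (13, 129, 93), (14, 131, 99), (14, 131, 97)]
240 [(28, 37, 205), (28, 37, 205), (29, 35, 206), (14, 180, 142), (14, 180, 142), (15, 182, 143), (18, 99, 167), (14, 124, 109), (13, 131, 101), (13, 130, 96)]
250 [(27, 43, 161), (14, 165, 110), (13, 162, 112), (14, 165, 111), (17, 103, 134), (17, 98, 183), (17, 103, 163), (12, 124, 103), (13, 126, 103), (14, 129, 99)]
```

Contact came at the predicted height. I'll press down gently the last 2–3 mm so the foot seats flat, then check its corners and the jars.

```bash
python3 -m jog '{"jaw":[20,20,20,20,20],"slide":[[0,0,0.03],[0,0,0.03],[0,0,0.03],[0,0,0],[0,0,0]],"spin":[0,0,0,0,0]}' 4
cat > foot.py <<'E'
from h import *
np.set_printoptions(precision=1,suppress=True)
im=env.grab_frame("scene")
m=mask(im,(11,150,60),(17,255,255),(190,215,290,270));c=np.vstack([k.reshape(-1,2) for k in cv2.findContours(m,cv2.RETR_EXTERNAL,cv2.CHAIN_APPROX_NONE)[0] if cv2.contourArea(k)>15])
print("L,low,R px",c[c[:,0].argmin()],c[c[:,1].argmax()],c[c[:,0].argmax()])
u=np.arange(c[:,0].min(),c[:,0].max()+1);v=np.array([c[c[:,0]==k,1].max() for k in u]);print(list(zip(u.tolist(),v.tolist())))
b=c[c[:,1].argmax()]+.5;print(ray("scene",[b,(u[0],v[1]),(u[-1]+1,v[-2])],11))
E
python3 foot.py
```

```text
time_s: 16.0
ee_pos: [462.6, 28.2, 83.9]
ee_rot: [-180.0, 0.0, -173.4]
force: [-1.0, 0.5, 5.5]
gripper_width: 25.5
gripper_force: 4.0
L,low,R px [223 227] [274 269] [289 269]Traceback (most recent call last):
  File "foot.py", line 6, in <module>
    u=np.arange(c[:,0].min(),c[:,0].max()+1);v=np.array([c[c[:,0]==k,1].max() for k in u]);print(list(zip(u.tolist(),v.tolist())))
                                                         ~~~~~~~~~~~~~~~~~~^^
    return umr_maximum(a, axis, None, out, keepdims, initial, where)
ValueError: zero-size array to reduction operation maximum which has no identity
```

```bash
sed -i 's/190,215,290,270/190,215,264,252/' foot.py; python3 foot.py
```

```text
L,low,R px [223 227] [241 244] [258 231]
[(223, 230), (224, 233), (225, 234), (226, 235), (227, 236), (228, 236), (229, 237), (230, 237), (231, 238), (232, 239), (233, 239), (234, 240), (235, 240), (236, 241), (237, 242), (238, 242), (239, 243), (240, 243), (241, 244), (242, 244), (243, 243), (244, 242), (245, 242), (246, 241), (247, 240), (248, 239), (249, 239), (250, 238), (251, 237), (252, 236), (253, 236), (254, 235), (255, 234), (256, 233), (257, 233), (258, 231)]
[[475.7  51.3  11. ]
 [480.7   1.   11. ]
 [429.   48.3  11. ]]
```

```bash
python3 - <<'E'
from h import *
s=cv2.cvtColor(cv2.imread("pics/scene0.png"),cv2.COLOR_BGR2RGB)
m=cv2.morphologyEx(mask(s,(12,50,100),(24,125,255),(222,215,266,255)),cv2.MORPH_CLOSE,np.ones((3,3)));c=big(m);P=c.reshape(-1,2);print(P.min(0),P.max(0))
print(rect("scene",c,11),cv2.fitEllipse(c)[0],ray("scene",[cv2.fitEllipse(c)[0]],11))
E
```

```text
[222 215] [260 248]
((447.3428955078125, 17.355369567871094), (111.67032623291016, 67.7153549194336), 60.251224517822266) (240.85781860351562, 233.33290100097656) [[455.66004686  25.25138852  11.        ]]
```

In the same camera the coaster centre is (455.7, 25.3) and the foot centre (454.9, 24.7), so it is well centred. Releasing and lifting away.

```bash
python3 -m jog '{"jaw":[26,28,32,38,45,50,50,50,50,50],"slide":[[0,0,0],[0,0,0],[0,0,0],[0,0,0],[0,0,0],[0,0,0],[0,0,0],[0,0,-0.1],[0,0,-0.2],[0,0,-0.3]],"spin":[0,0,0,0,0,0,0,0,0,0]}'
python3 -m jog '{"jaw":[50,50,50,50,50,50,50,50,50,50],"slide":[[0,0,-0.6],[0,0,-0.8],[0,0,-0.8],[0,0,-0.8],[0,0,-0.6],[0.8,0,-0.3],[0.9,0,0],[0.9,0,0],[0.9,0,0],[0,0,0]],"spin":[0,0,0,0,0,0,0,0,0,0]}'
python3 foot.py; python3 - <<'E'
from h import *
s0=cv2.cvtColor(cv2.imread("pics/scene0.png"),cv2.COLOR_BGR2RGB);s=env.grab_frame("scene");t=env.grab_frame("top");t0=cv2.cvtColor(cv2.imread("pics/top0.png"),cv2.COLOR_BGR2RGB)
cy=big(mask(s,(22,150,120),(35,255,255),(190,130,290,250)));print("cap",rect("scene",cy,131),cv2.boundingRect(cy))
for im in(s0,s):
  print("red",cv2.boundingRect(big(mask(im,(0,180,100),(5,255,255),(255,200,320,260)))),"blue",cv2.boundingRect(big(mask(im,(110,150,80),(130,255,255),(180,160,225,200)))))
for im in(t0,t):
  try:print("redT",cv2.boundingRect(big(mask(im,(0,180,100),(5,255,255),(150,130,215,200)))),"capT",rect("top",big(mask(im,(22,150,120),(35,255,255),(225,55,290,195))),131))
  except ValueError:print("occluded")
E
```

```text
time_s: 17.1
ee_pos: [462.2, 28.3, 101.9]
ee_rot: [180.0, -0.0, -173.4]
force: [0.6, 0.0, -0.1]
gripper_width: 49.9
gripper_force: 0.0
time_s: 18.1
ee_pos: [355.2, 16.0, 219.3]
ee_rot: [-180.0, 0.0, -173.4]
force: [-0.3, -0.1, -0.5]
gripper_width: 50.4
gripper_force: 0.0
L,low,R px [223 227] [241 244] [258 231]
[(223, 230), (224, 233), (225, 234), (226, 235), (227, 236), (228, 236), (229, 237), (230, 237), (231, 238), (232, 239), (233, 239), (234, 240), (235, 240), (236, 241), (237, 242), (238, 242), (239, 243), (240, 243), (241, 244), (242, 244), (243, 243), (244, 242), (245, 242), (246, 241), (247, 240), (248, 239), (249, 239), (250, 238), (251, 237), (252, 236), (253, 236), (254, 235), (255, 234), (256, 233), (257, 233), (258, 231)]
[[475.7  51.3  11. ]
 [480.7   1.   11. ]
 [429.   48.3  11. ]]
cap ((465.8470153808594, 39.14793395996094), (45.666866302490234, 21.076425552368164), 51.31806182861328) (233, 179, 13, 15)
red (271, 211, 31, 27) blue (195, 171, 18, 17)
red (271, 211, 31, 27) blue (195, 172, 18, 16)
redT (166, 146, 36, 37) capT ((582.6589965820312, 41.12659454345703), (14.019086837768555, 21.623435974121094), 9.610986709594727)
occluded
```

The foot stayed exactly where it was after release, the cap is above it, and both jars are unmoved with the gripper clear. Handing in.

```bash
python3 -c "
from workcell import env
print(env.job_done())"
```

```text
the job is handed in; nothing more can be done
None
```

The amber bottle was set down upright on its cork coaster, within about 1 mm of centre by the scene camera; both jars stayed put, and I handed the job in at about 18 s with the gripper clear.

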